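# Pour the beads and show them under the magnifier

## Task

Pour all six beads from the square steel cup into the round pan with the wooden handle. Then lift the pan by its handle and hold it still and level for two seconds with its mouth centred under the magnifier's lens at the height of the brass pointer, then set it down centred on the cork pad with all the beads still in it. Leave the empty cup standing upright on the bench, do not bump the magnifier, and leave the jar, the tin and the graver where they are.

Things in the scene. Friction and masses are not known exactly. Their poses are not given: they have to be found in the camera images.
- pan: shallow open round aluminium pan, 90 mm outside diameter, 24 mm high, wall and floor 3 mm, 160 g, with one rigid wooden side handle: a bar 14 mm wide, 18 mm tall (10 to 28 mm above the underside) along the pan's own -x, ending 165 mm from the pan's axis. Balances about 25 mm from its axis towards the handle. Origin: centre of the underside, z up
- pan_rim (a point): centre of the pan's mouth, 24 mm above its underside, on its axis
- pan_grip (a point): point on the middle of the wooden handle, 130 mm from the pan's axis, 19 mm above the pan's underside: the handle can be gripped here across its 14 mm width (along the pan's y)
- cup: square steel pouring cup holding the six beads, 58 mm wide (y), 92 mm long (x from -60 to +32 mm), 32 mm high, walls 3 mm, floor 4 mm, 120 g, open top. Two parallel upright side walls (58 mm apart over their outsides) and an upright back wall at +x; its -x end is a spout that slopes up at 36 degrees from the floor. Origin: on the underside, 60 mm from the spout's end; z up
- cup_lip (a point): middle of the spout's edge, over which the beads roll out: 62 mm from the cup's origin along its own -x, 27 mm above its underside
- cup_grip (a point): point midway between the two side walls, 8 mm from the cup's origin along its -x, 22 mm above its underside: grip across the walls here (along the cup's y)
- jar: closed glass jar with a steel cap, 48 mm diameter, 85 mm tall, standing, 180 g; a bystander. Origin: centre of its underside
- tin: low closed round steel tin, 71 mm diameter, 32 mm tall, 150 g; a bystander. Origin: centre of its underside
- graver: small engraving tool lying on the bench: bulbous wooden handle up to 28 mm thick and a thin steel shaft, 120 mm long along its x (handle at -x), 28 mm high; a bystander. Origin: on the bench at the middle of its length
- block: wooden bench block fixed to the bench, 120 x 160 mm (x, y), 40 mm high, with round holes in its top and a wooden ring clamp, 38 mm diameter, standing up to 115 mm above the bench at (+20, +45) mm from its centre. Origin: centre of its underside
- pad: square cork pad fixed flat on the bench, 130 x 130 mm, 6 mm thick. Origin: centre of its underside, at bench level
- magnifier: fixed bench magnifier: level round lens, black rim 76 mm wide, 12 mm thick, underside 224 mm up, on a level arm from a 16 mm post (260 mm tall, foot 100 mm wide) 145 mm from the lens axis along its own +x. A brass pointer, 150 mm up, runs from the post towards the axis and ends 62 mm short of it in a 8 mm ball. Origin: on the bench below the lens centre
- view (a point): viewing point: on the lens axis at the height of the brass pointer, 150 mm above the bench and 74 mm below the lens; the centre of the pan's mouth (pan_rim) belongs here during viewing
- lens (a point): centre of the lens rim's underside, 224 mm above the bench
- bead0_center (a point): centre of bead 1 of six, a polished dark haematite ball 16 mm in diameter, 11 g, which rolls freely
- bead1_center (a point): centre of bead 2 of six, a polished dark haematite ball 16 mm in diameter, 11 g, which rolls freely
- bead2_center (a point): centre of bead 3 of six, a polished dark haematite ball 16 mm in diameter, 11 g, which rolls freely
- bead3_center (a point): centre of bead 4 of six, a polished dark haematite ball 16 mm in diameter, 11 g, which rolls freely
- bead4_center (a point): centre of bead 5 of six, a polished dark haematite ball 16 mm in diameter, 11 g, which rolls freely
- bead5_center (a point): centre of bead 6 of six, a polished dark haematite ball 16 mm in diameter, 11 g, which rolls freely
There are look-alikes about, which are no part of the job. Of the things like the pan, leave any that is red; of the rest the larger one is meant. What is shaped like the cup but green is not meant.

How it is judged:
By the outcome, as a careful person would: the job done as asked, in the order asked, and still so for the second after the job is handed in, with the robot touching nothing.
It also fails if it takes over 72 s, if anything falls off the work surface, if the arm or the gripper's body presses on something with over 40 N, if the wrist force passes 120 N, or if a joint passes its speed limit or range.

## Robot

A 6-joint arm with a two-finger parallel gripper is mounted at the origin on the work surface. World frame = base frame: x ahead of the robot, y to its left, z up, the work surface at z = 0. Lengths are in m, angles in degrees, forces in N, time in s.
With the tool pointing down it reaches from about 0.3 to 0.75 m from the base axis. Payload 8.5 kg.
Tool frame: the origin (TCP) lies midway between the tips of the shut fingers; the grasp point (between the pads) lies grasp_offset behind it (grasp_offset is the distance from the TCP to the grasp point, in m); z points along the fingers, y is the line along which they close (so a half turn about z gives the same grasp; the last joint's range is limited). The gripper opens to 85 mm and grips with 20 to 120 N. Pads are 22 mm wide; open, the fingers measure 114 mm over their backs; the gripper's body (76 mm by 85 mm) begins 54 mm behind the grasp point. The pads swing forward as they close: fully open they stand 13 mm farther back than shut.
Start: joints at [60.201, 21.807, 74.336, -0, 83.858, -12.336], TCP at [0.165, 0.525, 0.231] pointing down, gripper open.
Joint ranges: [-178.18, 178.18], [-50.72, 133.34], [12.68, 142.11], [-81.47, 261.47], [9.98, 163.14], [-165.26, 165.26]. Speed limits (degrees/s): [136.94, 136.94, 180, 180, 180, 180].

## Interface

Orientations are given as a 3x3 rotation matrix whose columns are the frame's x, y, z axes.
In Python, from rig import observe, get_image, camera_params, close_job, grasp_offset gives the robot as it stands.
- The arm moves only by the shell command python3 -m handwheel 'ROWS' [OPENING] [FORCE]. ROWS is JSON, a list of rows, each a list of 2 entries, a list of its own where there are three numbers: the shift along the tool's x, y, z as a fraction of full scale, then the turn, a rotation vector about the tool's x, y, z as a fraction of full scale. In form: [[[dx, dy, dz], [ax, ay, az]], ...]. A call has 1 to 10 rows; each row is the pose to reach, as a shift and turn from the pose commanded when the call began, along the tool's axes at that moment, turning the shorter way round; what a row does not reach only later rows make up. Full scale, the value 1, is 0.5 m for a shift and pi rad for a turn. A row lasts 1/10 s, in which the tool goes at most 50 mm and 8.59 degrees, less where a joint would pass 70% of its speed; a pose out of reach is approached as far as the arm can. A call with a number of a shift or a turn outside -1 to 1 is refused whole. A call with a gripper value outside its range is refused whole. OPENING is the opening, from 0 (shut) to 1 (fully open), set as the call begins (- or left out, the last holds). The fingers move at their own pace and stop on an object; FORCE is the grip in N (left out, the last holds). Time passes only in rows, so rows that repeat a pose let the fingers close. It gives the time, the measured TCP pose, the force, the opening and the grip force at its end, in the units of the state.
- observe(): the state, without advancing time (a new reading comes with each control period).
- get_image(name): name is "scene" or "top" or "wrist"; returns (picture, depth): 480x640x3 uint8, red, green, blue; 480x640 float32, m along the optical axis (not along the pixel's ray), 0 where there is no reading.
- camera_params(name): a dict with "K" (3x3 intrinsics, pixels), "k1" (the pictures are not rectified: a ray, as slopes to the right and down, at radius r is drawn at 1 + k1 r^2 times it, then the intrinsics apply), "R" (3x3) and "t" (3): a world point X has camera coordinates R X + t. Camera axes: x right, y down, z forward; pixel columns grow to the right and rows downward; lengths in m; the calibration is good to about 2 mm. A picture is of the moment at which its call begins: read the wrist's pose just before it. camera_params takes no time and is no camera call; for the wrist camera it gives the pose at the moment of the call.
- close_job(): hands the job in; it is judged then, once.
The state is a dict: "time_s": time; "q": joint angles; "qvel": joint speeds; "joint_efforts": joint torques, N m; "position": TCP position; "tool_rot": TCP orientation; "ft_force": force on the tool from outside, world axes, zero at the start; "wrist_torque": the same for the moment, N m; "grip_width": finger opening in m; "gripper_force": force on a finger pad.
Only numpy, scipy, OpenCV 4.12 (cv2) and the standard library are available. Lean on these libraries where they do the work, as an engineer would, in place of code of your own. Each camera call takes 0.05 s, during which the arm holds its last target. There are 200 camera calls.

## Working session

There is one attempt and no reset: what is moved stays moved. The work goes in short steps, Python scripts to look and compute and a shell command to move; the robot and the scene stay as the last step left them, time stands still between calls to the robot, and variables do not carry over. Pictures are saved under pics/ and viewed, at most 12 in all, crops included, and the job is handed in when it is done.

```bash
mkdir -p pics; ls
python3 - <<'E'
from rig import *
import cv2,numpy as np
print(observe(),grasp_offset)
for n in ["top","scene"]:
    im,d=get_image(n); cv2.imwrite(f"pics/{n}0.png",im[:,:,::-1]); np.save(f"pics/{n}0_d.npy",d); print(n,camera_params(n))
E
```

```text
pics
{'time_s': 0.0, 'q': array([ 6.02008916e+01,  2.18405965e+01,  7.43853180e+01,  2.66448650e-03,
        8.38593734e+01, -1.23360445e+01]), 'qvel': array([ 0.07909809, -0.01788086, -0.03946283,  0.04037492, -0.03948556,
        0.07085531]), 'joint_efforts': array([-6.91073674e-04, -4.48473966e+01, -2.31277657e+01, -2.88940601e-04,
        4.87091951e-03, -2.69914096e-06]), 'position': array([0.16489031, 0.52438637, 0.23071216]), 'tool_rot': array([[-9.53908960e-01,  3.00095132e-01, -7.79875843e-04],
       [ 3.00095925e-01,  9.53908185e-01, -1.26874905e-03],
       [ 3.63184538e-04, -1.44430865e-03, -9.99998891e-01]]), 'ft_force': array([-0.54157898,  0.04733246, -0.51465398]), 'wrist_torque': array([ 0.00876803,  0.00528804, -0.02353802]), 'gripper_force': 0.0, 'grip_width': 0.08511079857670727} 0.0187
top {'K': array([[484.62488932,   0.        , 323.02239943],
       [  0.        , 484.62488932, 227.91477021],
       [  0.        ,   0.        ,   1.        ]]), 'k1': 0.015864280206480938, 'R': array([[ 0.01625734, -0.99980043, -0.01161062],
       [-0.99567155, -0.01512527, -0.09170269],
       [ 0.09150878,  0.0130512 , -0.99571874]]), 't': array([-0.01585826,  0.48743608,  1.31891129])}
scene {'K': array([[590.72223624,   0.        , 325.90769047],
       [  0.        , 590.72223624, 233.88599497],
       [  0.        ,   0.        ,   1.        ]]), 'k1': -0.15426719267641403, 'R': array([[-0.85502447,  0.51849254,  0.00993249],
       [ 0.44166915,  0.73810847, -0.51002377],
       [-0.27177478, -0.43169593, -0.86010296]]), 't': array([ 0.43998874, -0.12325833,  1.40791786])}
```

View pics/top0.png

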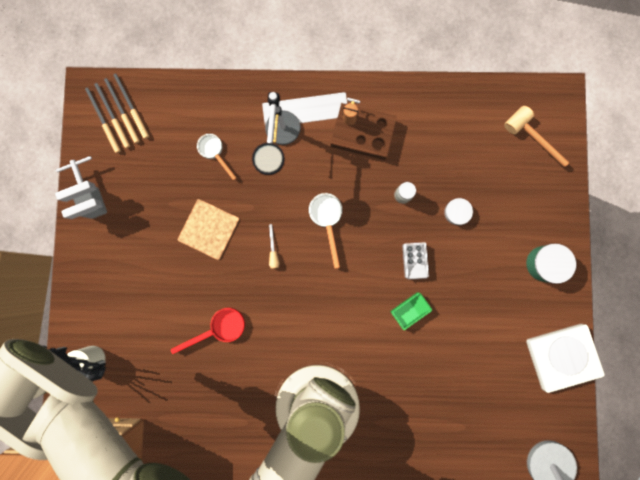

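View pics/scene0.png

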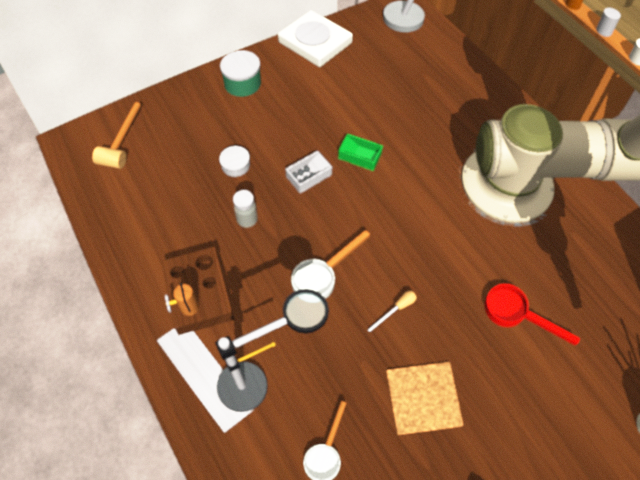

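The top view shows three pans: red at (228,325), a small pale one at (209,146), and a larger pale one at (326,210) with its handle running to (337,267). The larger one is meant. The cups are green at (411,311), which isn't meant, and steel with beads at (416,260), which is. The lens is at (268,158) with its post at (275,97), and the pad is at (208,229). Next I'll measure these and make one enlarged crop.

```bash
cat > h.py <<'E'
import numpy as np,cv2
from rig import *
def ray(P,uv):
    K=P["K"];uv=np.atleast_2d(np.float64(uv))
    n=cv2.undistortPoints(uv.reshape(-1,1,2),K,np.array([P["k1"],0,0,0,0])).reshape(-1,2)
    d=np.c_[n,np.ones(len(n))]@P["R"]; return -P["R"].T@P["t"],d
def onz(P,uv,z):
    o,d=ray(P,uv); return o+d*((z-o[2])/d[:,2])[:,None]
def proj(P,X):
    c=np.atleast_2d(X)@P["R"].T+P["t"]; n=c[:,:2]/c[:,2:]
    n=n*(1+P["k1"]*(n**2).sum(1,keepdims=True)); return n@P["K"][:2,:2].T+P["K"][:2,2]
def cloud(P,d):
    v,u=np.mgrid[0:480,0:640]; o,r=ray(P,np.c_[u.ravel(),v.ravel()])
    return (o+r*d.ravel()[:,None]).reshape(480,640,3)
E
python3 - <<'E'
from h import *
P=camera_params("top"); im=cv2.imread("pics/top0.png"); d=np.load("pics/top0_d.npy")
X=cloud(P,d)
for n,(u,v) in dict(panfloor=(326,210),panhandle=(333,245),handend=(337,266),cup=(416,260),lens=(268,158),pad=(208,229),jar=(405,192),tin=(459,211),bench=(300,300),small=(209,146),post=(274,97)).items(): print(n,X[v,u].round(4))
a=cv2.resize(im[130:290,270:500],None,fx=3.4,fy=3.4,interpolation=cv2.INTER_CUBIC)
cv2.imwrite("pics/crop1.png",a)
E
```

```text
panfloor [ 0.5401 -0.0155  0.0041]
panhandle [ 0.4403 -0.0364  0.0293]
handend [ 0.3832 -0.0483  0.0218]
cup [ 0.4035 -0.267   0.009 ]
lens [0.6318 0.1216 0.2349]
pad [0.4809 0.3139 0.0091]
jar [ 0.5796 -0.2236  0.0915]
tin [ 0.5389 -0.3804  0.0328]
bench [0.2881 0.0524 0.0056]
small [0.7198 0.3219 0.0014]
post [0.7726 0.1087 0.2547]
```

View pics/crop1.png

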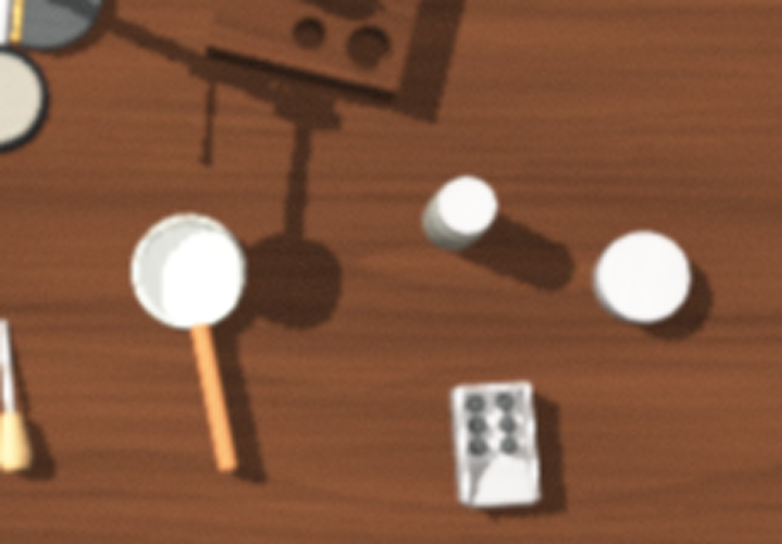

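The crop confirms both targets. The larger pale pan is centred at crop (188,271), with its handle end at (227,468). The steel cup at (495,445) holds six dark beads towards its back, with the spout facing down in the image (about −x).

```bash
cat >> h.py <<'E'
def blob(im,cond,uv,close=3):
    hsv=cv2.cvtColor(im,cv2.COLOR_BGR2HSV); m=cond(*[hsv[...,i].astype(int) for i in range(3)]).astype(np.uint8)
    m=cv2.morphologyEx(m,cv2.MORPH_CLOSE,np.ones((close,close)))
    n,l=cv2.connectedComponents(m); k=l[uv[1],uv[0]]
    if k==0:
        vv,uu=np.nonzero(m); i=np.argmin((vv-uv[1])**2+(uu-uv[0])**2); k=l[vv[i],uu[i]]
    mm=(l==k).astype(np.uint8); c=max(cv2.findContours(mm,cv2.RETR_EXTERNAL,cv2.CHAIN_APPROX_NONE)[0],key=len)[:,0]
    return mm,c
def circ(p):
    A=np.c_[2*p[:,:2],np.ones(len(p))]; s=np.linalg.lstsq(A,(p[:,:2]**2).sum(1),rcond=None)[0]
    return s[:2],np.sqrt(s[2]+s[0]**2+s[1]**2)
E
python3 - <<'E'
from h import *
C=dict(top=dict(pan=(326,210),han=(334,248),cup=(418,268),pad=(208,229),tin=(459,211),jar=(405,190),grav=(275,260),lens=(268,158),ptr=(276,128),post=(274,97),small=(209,146)),
 scene=dict(pan=(313,278),han=(350,248),cup=(313,180),pad=(425,398),tin=(235,160),jar=(243,200),grav=(404,300),lens=(305,310),ptr=(255,353),post=(226,344),small=(321,462)))
pale=lambda h,s,v:(s<70)&(v>120)
wood=lambda h,s,v:(s>90)&(v>165)&(h<25)
gl=lambda h,s,v:(v<60)
for n in C:
    P=camera_params(n); im=cv2.imread(f"pics/{n}0.png"); print(n,"cam",(-P["R"].T@P["t"]).round(3))
    for k,uv in C[n].items():
        if k in("ptr","post"):continue
        m,c=blob(im,wood if k in("han","pad","grav") else gl if k=="lens" else pale,uv,5 if k=="pad" else 3)
        z=dict(pan=.024,han=.028,cup=.03,pad=.006,tin=.032,jar=.085,grav=.014,lens=.23,small=.02)[k]
        p=onz(P,c,z)
        if k in("pan","tin","jar","lens","small"): 
            if k!='lens' : c=cv2.convexHull(c)[:,0]
            p=onz(P,c,z); cc,r=circ(p); print(k,len(c),cc.round(4),round(r,4))
        else:
            q=(p[:,:2]*1000).astype(np.float32); R=cv2.minAreaRect(q); print(k,m.sum(),np.round(R[0],1),np.round(R[1],1),round(R[2],1),cv2.boxPoints(R).round(0).tolist())
E
```

```text
top cam [ 0.365 -0.026  1.358]
pan 25 [ 0.5389 -0.0128] 0.047
han 254 [435.5 -34.2] [119.   16.1] 12.1 [[376.0, -39.0], [379.0, -55.0], [495.0, -30.0], [492.0, -14.0]]
cup 832 [ 401.8 -261.4] [98.  66.8] 4.3 [[350.0, -232.0], [355.0, -298.0], [453.0, -291.0], [448.0, -224.0]]
pad 2236 [482.  315.9] [132.4 133.5] 65.4 [[394.0, 284.0], [515.0, 228.0], [570.0, 348.0], [449.0, 404.0]]
tin 18 [ 0.5388 -0.3793] 0.038
jar 13 [ 0.5824 -0.2245] 0.0272
grav 78 [398.5 130.5] [47.1 25. ] 1.4 [[375.0, 142.0], [375.0, 117.0], [422.0, 119.0], [422.0, 144.0]]
lens 18 [0.642  0.1292] 0.0245
small 18 [0.7159 0.3175] 0.0359
scene cam [0.813 0.471 1.144]
pan 23 [ 0.6427 -0.0304] 0.134
han 443 [436.6 -32.7] [122.6  20. ] 12.2 [[375.0, -36.0], [379.0, -55.0], [499.0, -29.0], [494.0, -10.0]]
cup 1203 [ 407.  -256.5] [106.4  81.4] 4.8 [[351.0, -220.0], [357.0, -301.0], [463.0, -293.0], [457.0, -211.0]]
pad 4442 [481.8 315.6] [133.1 133. ] 65.3 [[394.0, 283.0], [514.0, 227.0], [570.0, 348.0], [449.0, 404.0]]
tin 20 [ 0.5427 -0.3726] 0.0434
jar 20 [ 0.5923 -0.2069] 0.0407
grav 149 [396.  129.4] [53.3 27.1] 14.4 [[367.0, 136.0], [374.0, 110.0], [425.0, 123.0], [418.0, 149.0]]
lens 98 [0.6319 0.124 ] 0.0341
small 22 [0.718  0.3196] 0.0349
```

```bash
cat >> h.py <<'E'
from scipy.spatial.transform import Rotation as Ro
def yawrot(deg,tilt=0):
    "tool down, tool y at world angle deg; tilt: about tool y (negative points fingers outward)"
    y=np.array([np.cos(np.radians(deg)),np.sin(np.radians(deg)),0]); z=np.array([0,0,-1.])
    return np.c_[np.cross(y,z),y,z]@Ro.from_euler('y',tilt,degrees=True).as_matrix()
def row(p,R,s=None):
    s=s or observe(); R0=s["tool_rot"]; dp=R0.T@(np.array(p)-s["position"])
    w=Ro.from_matrix(R0.T@R).as_rotvec()
    return (dp/.5).round(4).tolist(),(w/np.pi).round(4).tolist(),"mm",round(1000*np.linalg.norm(dp)),"deg",round(np.degrees(np.linalg.norm(w)),1)
E
python3 - <<'E'
from h import *
s=observe();P=camera_params("wrist");print("cam in tool",(s["tool_rot"].T@(-P["R"].T@P["t"]-s["position"])).round(4),(P["R"]@s["tool_rot"]).round(3).tolist(),P["K"][0])
oo=[]
for n,uv in dict(top=(268,158),scene=(305,310)).items():
    P=camera_params(n); im=cv2.imread(f"pics/{n}0.png")
    hsv=cv2.cvtColor(im,cv2.COLOR_BGR2HSV)
    m,c=blob(im,lambda h,s,v:(s<90)&(v>110),uv,1); c0=c
    print(n,m.sum(),c.min(0),c.max(0))
    if n=="scene":
        m=cv2.morphologyEx(m,cv2.MORPH_OPEN,np.ones((9,9)));c=max(cv2.findContours(m,0,1)[0],key=len)[:,0]
    e=cv2.fitEllipse(c);print(e)
    oo.append(ray(P,e[0])); print(onz(P,e[0],.23))
(o1,d1),(o2,d2)=oo; d1=d1[0];d2=d2[0]
A=np.c_[d1,-d2];t=np.linalg.lstsq(A,o2-o1,rcond=None)[0];print("tri",o1+d1*t[0],o2+d2*t[1])
print("above cup",row([.40,-.24,.22],yawrot(94.5)))
E
```

```text
cam in tool [ 0.0718 -0.0007 -0.1434] [[-0.0, 1.0, -0.001], [-0.96, -0.001, -0.279], [-0.279, 0.001, 0.96]] [386.8781402   0.        322.5687332]
top 604 [254 145] [281 172]
((267.7835998535156, 158.31861877441406), (26.231952667236328, 27.460634231567383), 61.789794921875)
[[0.63219297 0.12270955 0.23      ]]
scene 1110 [286 292] [325 327]
((305.35601806640625, 309.881103515625), (34.79677963256836, 38.134708404541016), 87.52690887451172)
[[0.63080934 0.12086785 0.23      ]]
tri [0.6313872  0.12226219 0.23339966] [0.63149084 0.12217421 0.23341264]
above cup ([-0.9073, -1.3172, 0.023], [-0.0004, -0.0002, -0.122], 'mm', 800, 'deg', np.float64(22.0))
```

Run:
```python
from h import *
a=(np.array([.40,.14,.25]),yawrot(-6.5)); b=(np.array([.40,-.262,.17]),yawrot(-85.5))
print(row(*a)); print(row(*b,dict(position=a[0],tool_rot=a[1])))
```

```text
([-0.6792, -0.5923, -0.0378], [-0.0004, 0.0002, 0.4391], 'mm', 451, 'deg', np.float64(79.0))
([-0.7988, 0.091, 0.16], [0.0, 0.0, 0.4389], 'mm', 410, 'deg', np.float64(79.0))
```

```bash
python3 -m handwheel '[[[-0.679,-0.592,-0.038],[0,0,0.439]],[[-0.679,-0.592,-0.038],[0,0,0.439]],[[-0.679,-0.592,-0.038],[0,0,0.439]],[[-0.679,-0.592,-0.038],[0,0,0.439]],[[-0.679,-0.592,-0.038],[0,0,0.439]],[[-0.679,-0.592,-0.038],[0,0,0.439]],[[-0.679,-0.592,-0.038],[0,0,0.439]],[[-0.679,-0.592,-0.038],[0,0,0.439]],[[-0.679,-0.592,-0.038],[0,0,0.439]],[[-0.679,-0.592,-0.038],[0,0,0.439]]]' 1
python3 - <<'E'
from h import *
s=observe();print(s["q"].round(1),row([.40,-.262,.17],yawrot(-85.5)))
E
```

```text
time_s: 1.1
position: [0.4026, 0.1361, 0.2502]
tool_rot: [[0.124, 0.992, 0.0], [0.992, -0.124, -0.001], [-0.001, 0.001, -1.0]]
ft_force: [0.1, 1.1, -0.4]
grip_width: 0.0853
gripper_force: 0.0
[ 2.7  8.2 90.3 -0.1 81.4  9.8] ([-0.7906, 0.0935, 0.1612], [0.0004, 0.0001, 0.4354], 'mm', 406, 'deg', np.float64(78.4))
```

```bash
python3 -m handwheel '[[[-0.791,0.0935,0.161],[0,0,0.4354]],[[-0.791,0.0935,0.161],[0,0,0.4354]],[[-0.791,0.0935,0.161],[0,0,0.4354]],[[-0.791,0.0935,0.161],[0,0,0.4354]],[[-0.791,0.0935,0.161],[0,0,0.4354]],[[-0.791,0.0935,0.161],[0,0,0.4354]],[[-0.791,0.0935,0.161],[0,0,0.4354]],[[-0.791,0.0935,0.161],[0,0,0.4354]],[[-0.791,0.0935,0.161],[0,0,0.4354]],[[-0.791,0.0935,0.161],[0,0,0.4354]]]'
python3 -m handwheel '[[[0,0,0],[0,0,0]],[[0,0,0],[0,0,0]],[[0,0,0],[0,0,0]]]'
python3 - <<'E'
from h import *
s=observe();print(s["q"].round(1),s["position"]);P=camera_params("wrist")
im,d=get_image("wrist");cv2.imwrite("pics/w1.png",im[:,:,::-1]);np.savez("pics/w1.npz",d=d,**P)
E
```

```text
time_s: 2.1
position: [0.4016, -0.2584, 0.169]
tool_rot: [[0.996, 0.086, -0.001], [0.086, -0.996, 0.001], [-0.001, -0.002, -1.0]]
ft_force: [-0.0, 0.3, 0.2]
grip_width: 0.0854
gripper_force: 0.0
time_s: 2.4
position: [0.4021, -0.2568, 0.1702]
tool_rot: [[0.996, 0.093, 0.0], [0.093, -0.996, -0.0], [0.0, 0.0, -1.0]]
ft_force: [0.4, -0.7, -0.9]
grip_width: 0.0852
gripper_force: 0.0
[-46.8  17.9  91.4   0.   70.6  37.8] [ 0.40208544 -0.25683061  0.1701969 ]
```

View pics/w1.png

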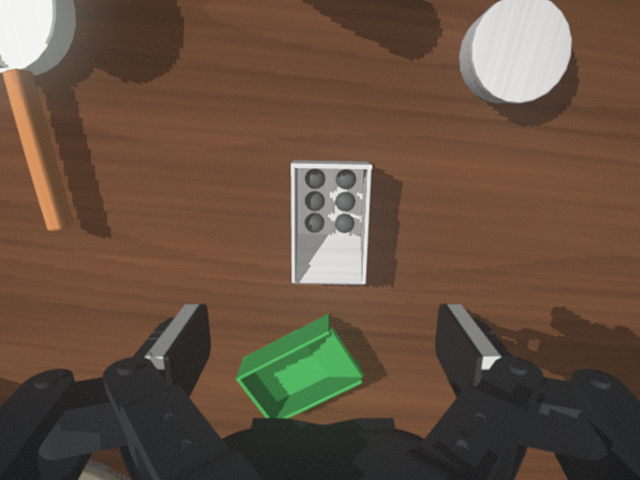

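The wrist view shows the steel cup with back corners (292,162) and (372,162) and spout end (293,283)–(366,284). All six beads sit in two columns at the back.

Run:
```python
from h import *
P=dict(np.load("pics/w1.npz")); im=cv2.imread("pics/w1.png")
m,c=blob(im,lambda h,s,v:(s<60)&(v>70),(330,270),5)
c=cv2.convexHull(c)[:,0]; print(c.min(0),c.max(0))
g=cv2.cvtColor(im,cv2.COLOR_BGR2GRAY)
ap=cv2.approxPolyDP(c,4,True)[:,0]; print(ap.tolist())
for z in(.032,.027):print(z,(onz(P,ap,z)*1000).round(1).tolist())
print(g[150:180:1,330].tolist(),g[275:295,330].tolist())
print((-P["R"].T@P["t"]).round(4))
```

```text
[290 160] [372 284]
[[294, 160], [372, 165], [365, 284], [291, 281]]
0.032 [[448.0, -232.0, 32.0], [449.7, -288.2, 32.0], [357.7, -294.5, 32.0], [354.8, -236.4, 32.0]]
0.027 [[447.6, -231.7, 27.0], [449.3, -288.8, 27.0], [355.6, -295.3, 27.0], [352.7, -236.2, 27.0]]
[92, 92, 95, 89, 91, 92, 89, 90, 90, 90, 103, 130, 134, 156, 211, 228, 229, 224, 197, 163, 156, 159, 159, 160, 157, 159, 157, 155, 159, 160] [219, 222, 220, 218, 216, 217, 219, 208, 165, 107, 85, 99, 104, 96, 95, 95, 93, 97, 94, 98]
[ 0.4723 -0.2507  0.3136]
```

Run:
```python
from h import *
P=dict(np.load("pics/w1.npz")); im=cv2.imread("pics/w1.png")
s=cv2.cvtColor(im,cv2.COLOR_BGR2HSV)[...,1].astype(int); L=[];Rr=[]
g=cv2.cvtColor(im,cv2.COLOR_BGR2GRAY).astype(float)
for v in range(172,276,2):
    l=g[v,282:300]; i=np.argmax(np.diff(l)); L.append((282+i+.5,v))
    r=g[v,358:384]; i=np.argmin(np.diff(r)); Rr.append((358+i+.5,v))
o=[]
for q in(L,Rr):
    p=onz(P,q,.032); f=np.polyfit(p[:,0],p[:,1],1); r=p[:,1]-np.polyval(f,p[:,0]); k=abs(r)<.002; f=np.polyfit(p[k,0],p[k,1],1); print(np.degrees(np.arctan(f[0])),np.polyval(f,.40),k.sum()); o.append(np.polyval(f,[.39,.41]))
print("back",onz(P,(332,163.5),.032),"lip",onz(P,(329,283.5),.027))
```

```text
4.814533099044671 -0.23323937773414083 52
4.321997852369423 -0.29119915776396604 52
back [[ 0.44804927 -0.25940522  0.032     ]] lip [[ 0.35338983 -0.26656314  0.027     ]]
```

Run:
```python
from h import *
s=observe();print(s["position"],row([.4077,-.2616,.05],yawrot(-85.43)),row([.4077,-.2616,.002],yawrot(-85.43)))
```

```text
[ 0.40207597 -0.25702529  0.17017504] ([0.0103, 0.01, 0.2404], [0.0001, -0.0001, 0.0041], 'mm', 120, 'deg', np.float64(0.7)) ([0.0102, 0.01, 0.3364], [0.0001, -0.0001, 0.0041], 'mm', 168, 'deg', np.float64(0.7))
```

```bash
python3 -m handwheel '[[[0.0103,0.01,0.1],[0,0,0.004]],[[0.0103,0.01,0.18],[0,0,0.004]],[[0.0103,0.01,0.24],[0,0,0.004]],[[0.0103,0.01,0.28],[0,0,0.004]],[[0.0103,0.01,0.31],[0,0,0.004]],[[0.0103,0.01,0.33],[0,0,0.004]],[[0.0103,0.01,0.336],[0,0,0.004]],[[0.0103,0.01,0.336],[0,0,0.004]]]'
python3 -m handwheel '[[[0,0,0],[0,0,0]],[[0,0,0],[0,0,0]],[[0,0,0],[0,0,0]],[[0,0,0],[0,0,0]],[[0,0,0],[0,0,0]],[[0,0,0],[0,0,0]],[[0,0,0],[0,0,0]],[[0,0,0],[0,0,0]]]' 0 50
```

```text
time_s: 3.25
position: [0.4076, -0.2623, 0.002]
tool_rot: [[0.997, 0.078, 0.0], [0.078, -0.997, -0.0], [0.0, 0.0, -1.0]]
ft_force: [0.7, -1.1, 0.7]
grip_width: 0.085
gripper_force: 0.0
time_s: 4.05
position: [0.4078, -0.2627, 0.0027]
tool_rot: [[0.997, 0.077, 0.001], [0.077, -0.997, -0.001], [0.001, 0.001, -1.0]]
ft_force: [-0.1, 1.1, 5.0]
grip_width: 0.0573
gripper_force: 52.2
```

```bash
cat >> h.py <<'E'
LIP=np.array([-.054,0,-.0243])
def lipto(L,t,yaw=-85.5):
    R=yawrot(yaw,t); return np.array(L)-R@LIP,R
E
python3 - <<'E'
from h import *
s=observe(); p,R=lipto([.551,-.012,.12],0)
print(p,row([.4078,-.2627,.14],s["tool_rot"]))
s2=dict(position=np.array([.4078,-.2627,.14]),tool_rot=R);print(row(p,R,s2))
for t in(15,30,45,60,75): p2,R2=lipto([.551,-.012,.04],t); print(t,p2.round(3),R2[:,2].round(2))
E
python3 -m handwheel '[[[0,0,-0.01],[0,0,0]],[[0,0,-0.03],[0,0,0]],[[0,0,-0.06],[0,0,0]],[[0,0,-0.1],[0,0,0]],[[0,0,-0.14],[0,0,0]],[[0,0,-0.18],[0,0,0]],[[0,0,-0.22],[0,0,0]],[[0,0,-0.25],[0,0,0]],[[0,0,-0.27],[0,0,0]],[[0,0,-0.276],[0,0,0]]]'
```

```text
[ 0.60483354 -0.00776321  0.0957    ] ([0.0004, 0.0004, -0.2745], [0.0, 0.0, 0.0], 'mm', 137, 'deg', np.float64(0.0))
([0.4329, -0.4774, 0.0886], [0.0, 0.0, 0.0], 'mm', 325, 'deg', np.float64(0.0))
15 [ 0.609 -0.007  0.031] [ 0.26  0.02 -0.97]
30 [ 0.61  -0.007  0.046] [ 0.5   0.04 -0.87]
45 [ 0.606 -0.008  0.061] [ 0.7   0.06 -0.71]
60 [ 0.599 -0.008  0.075] [ 0.86  0.07 -0.5 ]
75 [ 0.588 -0.009  0.086] [ 0.96  0.08 -0.26]
time_s: 5.05
position: [0.4076, -0.2625, 0.141]
tool_rot: [[0.997, 0.077, 0.001], [0.077, -0.997, -0.001], [0.001, 0.001, -1.0]]
ft_force: [0.1, -0.5, -1.6]
grip_width: 0.0574
gripper_force: 53.5
```

```bash
python3 -m handwheel '[[[0.004,-0.005,0],[0,0,0]],[[0.013,-0.014,0],[0,0,0]],[[0.03,-0.033,0],[0,0,0]],[[0.052,-0.057,0],[0,0,0]],[[0.078,-0.086,0],[0,0,0]],[[0.113,-0.124,0],[0,0,0]],[[0.147,-0.162,0],[0,0,0]],[[0.182,-0.2,0],[0,0,0]],[[0.216,-0.238,0],[0,0,0]],[[0.251,-0.277,0],[0,0,0]]]'
python3 -m handwheel '[[[0.035,-0.038,0],[0,0,0]],[[0.069,-0.076,0],[0,0,0]],[[0.1,-0.11,0],[0,0,0]],[[0.128,-0.141,0],[0,0,0]],[[0.15,-0.165,0],[0,0,0]],[[0.166,-0.183,0],[0,0,0]],[[0.176,-0.194,0],[0,0,0]],[[0.182,-0.2,0],[0,0,0]],[[0.182,-0.2,0],[0,0,0]],[[0.182,-0.2,0],[0,0,0]]]'
python3 - <<'E'
from h import *
s=observe();print(s["q"].round(1),s["ft_force"].round(1))
P=camera_params("top");im,d=get_image("top")
m,c=blob(im[:,:,::-1].copy(),lambda h,s,v:(s<70)&(v>120),(322,205));
c=cv2.convexHull(c)[:,0];p=onz(P,c,.024);print("pan",circ(p),len(c))
for z,t in((.08,20),(.042,30)): print(row(*lipto([.551,-.012,z],t),s))
E
```

```text
time_s: 6.05
position: [0.5225, -0.1126, 0.1392]
tool_rot: [[0.997, 0.078, -0.001], [0.078, -0.997, 0.001], [-0.001, -0.001, -1.0]]
ft_force: [-0.1, 0.3, -1.7]
grip_width: 0.057
gripper_force: 53.5
time_s: 7.05
position: [0.6047, -0.0083, 0.1398]
tool_rot: [[0.997, 0.077, -0.0], [0.077, -0.997, -0.0], [-0.0, 0.0, -1.0]]
ft_force: [0.8, -0.1, -0.8]
grip_width: 0.0571
gripper_force: 53.5
[-12.   31.6  73.5  -0.   75.   73.6] [ 0.8 -0.1 -0.8]
pan (array([0.63304212, 0.0693641 ]), np.float64(0.24232732160759837)) 16
([0.0106, -0.0011, 0.1284], [0.0001, 0.1112, -0.0006], 'mm', 64, 'deg', np.float64(20.0))
([0.0103, -0.0011, 0.1837], [0.0002, 0.1667, -0.0006], 'mm', 92, 'deg', np.float64(30.0))
```

```bash
python3 -m handwheel '[[[0.001,0,0.01],[0,0.009,0]],[[0.002,0,0.025],[0,0.02,0]],[[0.004,0,0.045],[0,0.037,0]],[[0.005,0,0.065],[0,0.055,0]],[[0.007,-0.001,0.085],[0,0.074,0]],[[0.008,-0.001,0.102],[0,0.088,0]],[[0.01,-0.001,0.115],[0,0.1,0]],[[0.0106,-0.001,0.124],[0,0.108,0]],[[0.0106,-0.001,0.1284],[0,0.1112,0]],[[0.0106,-0.001,0.1284],[0,0.1112,0]]]'
python3 - <<'E'
from h import *
s=observe();print(s["q"].round(1))
for z,t in((.06,25),(.042,30),(.042,36),(.042,42),(.042,48)): print(row(*lipto([.551,-.012,z],t),s))
im,d=get_image("wrist");cv2.imwrite("pics/w2.png",im[:,:,::-1])
E
```

```text
time_s: 8.1
position: [0.6098, -0.0073, 0.0755]
tool_rot: [[0.937, 0.077, 0.341], [0.072, -0.997, 0.026], [0.342, -0.0, -0.94]]
ft_force: [-0.1, -0.5, -1.9]
grip_width: 0.0574
gripper_force: 53.5
[-14.5  30.2  92.7  10.2  38.6  64.1]
([-0.0096, 0.0002, 0.0278], [0.0002, 0.0279, -0.0006], 'mm', 15, 'deg', np.float64(5.0))
([-0.019, 0.0002, 0.0517], [0.0002, 0.0557, -0.0006], 'mm', 28, 'deg', np.float64(10.0))
([-0.0166, 0.0002, 0.0396], [0.0002, 0.089, -0.0005], 'mm', 21, 'deg', np.float64(16.0))
([-0.0154, 0.0002, 0.0272], [0.0003, 0.1224, -0.0005], 'mm', 16, 'deg', np.float64(22.0))
([-0.0156, 0.0002, 0.0148], [0.0003, 0.1557, -0.0005], 'mm', 11, 'deg', np.float64(28.0))
```

View pics/w2.png

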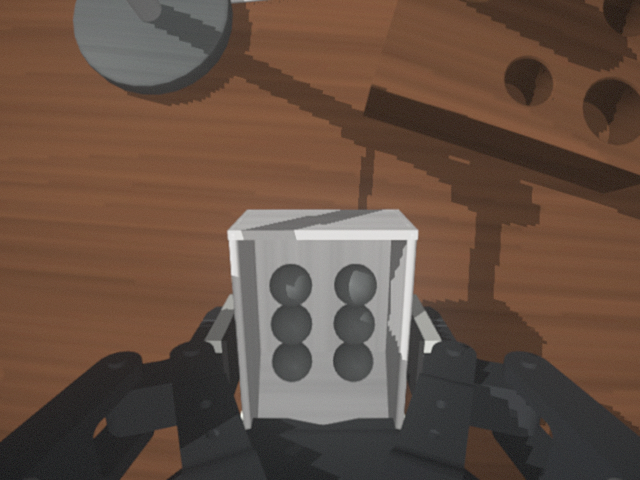

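The cup is held upright with all six beads visible at (290–355, 285–360). Tilting outward runs joint 5 towards its limit, so I'll turn the cup and pour sideways, with the fingers pointing to +y.

Run:
```python
from h import *
s=observe(); R=s["tool_rot"]; p=np.array([.50,-.04,.17]); print(row(p,R,s))
print(row(p,yawrot(0,20),dict(position=p,tool_rot=R)))
```

```text
([-0.1467, 0.0484, -0.2538], [0.0, 0.0, 0.0], 'mm', 149, 'deg', np.float64(0.0))
([0.0, 0.0, 0.0], [0.1627, 0.0, -0.4468], 'mm', 0, 'deg', np.float64(85.6))
```

```bash
python3 -m handwheel '[[[-0.002,0.001,-0.008],[0,0,0]],[[-0.008,0.003,-0.025],[0,0,0]],[[-0.02,0.006,-0.05],[0,0,0]],[[-0.042,0.013,-0.085],[0,0,0]],[[-0.07,0.022,-0.125],[0,0,0]],[[-0.098,0.031,-0.17],[0,0,0]],[[-0.121,0.04,-0.208],[0,0,0]],[[-0.137,0.045,-0.235],[0,0,0]],[[-0.145,0.048,-0.25],[0,0,0]],[[-0.1467,0.0484,-0.2538],[0,0,0]]]'
python3 -m handwheel '[[[0,0,0],[0.002,0,-0.006]],[[0,0,0],[0.006,0,-0.018]],[[0,0,0],[0.013,0,-0.036]],[[0,0,0],[0.022,0,-0.06]],[[0,0,0],[0.033,0,-0.09]],[[0,0,0],[0.045,0,-0.123]],[[0,0,0],[0.057,0,-0.156]],[[0,0,0],[0.069,0,-0.19]],[[0,0,0],[0.081,0,-0.223]],[[0,0,0],[0.093,0,-0.256]]]'
python3 -m handwheel '[[[0,0,0],[0.012,0,-0.033]],[[0,0,0],[0.024,0,-0.066]],[[0,0,0],[0.036,0,-0.1]],[[0,0,0],[0.047,0,-0.13]],[[0,0,0],[0.057,0,-0.156]],[[0,0,0],[0.064,0,-0.175]],[[0,0,0],[0.068,0,-0.186]],[[0,0,0],[0.07,0,-0.1908]],[[0,0,0],[0.07,0,-0.1908]],[[0,0,0],[0.07,0,-0.1908]]]'
python3 - <<'E'
from h import *
s=observe();print(s["q"].round(1),s["ft_force"].round(1),s["wrist_torque"].round(2))
p1=lipto([.541,-.06,.11],32,0); print(p1[0],row(*p1,s))
s2=dict(position=p1[0],tool_rot=p1[1])
for t in(34,40,46,52,60,68): p=lipto([.541,-.003,.042],t,0);print(t,p[0].round(3),row(*p,s2))
E
```

```text
time_s: 9.15
position: [0.4995, -0.04, 0.1709]
tool_rot: [[0.936, 0.077, 0.343], [0.072, -0.997, 0.026], [0.344, 0.001, -0.939]]
ft_force: [0.5, 0.0, -2.1]
grip_width: 0.0571
gripper_force: 53.5
time_s: 10.15
position: [0.5002, -0.0397, 0.1691]
tool_rot: [[0.555, 0.807, 0.202], [0.758, -0.591, 0.276], [0.342, -0.0, -0.94]]
ft_force: [0.1, -1.1, -2.1]
grip_width: 0.0574
gripper_force: 53.5
time_s: 11.15
position: [0.4999, -0.0397, 0.1697]
tool_rot: [[0.0, 1.0, -0.001], [0.94, -0.0, 0.342], [0.342, -0.001, -0.94]]
ft_force: [0.1, 0.2, -1.6]
grip_width: 0.0572
gripper_force: 53.5
[-27.5  22.6  86.9  17.9  80.5 -32. ] [ 0.1  0.2 -1.6] [-0.26 -0.03 -0.04]
[ 0.541      -0.00132836  0.11800807] ([0.0368, 0.0822, 0.1232], [-0.0003, 0.0666, -0.0002], 'mm', 76, 'deg', np.float64(12.0))
34 [0.541 0.055 0.052] ([0.0262, 0.0, 0.1719], [0.0, 0.0111, 0.0], 'mm', 87, 'deg', np.float64(2.0))
40 [0.541 0.054 0.058] ([0.0303, 0.0, 0.1602], [0.0, 0.0444, 0.0], 'mm', 82, 'deg', np.float64(8.0))
46 [0.541 0.052 0.064] ([0.0332, 0.0, 0.1482], [0.0, 0.0778, 0.0], 'mm', 76, 'deg', np.float64(14.0))
52 [0.541 0.049 0.07 ] ([0.0347, 0.0, 0.1359], [0.0, 0.1111, 0.0], 'mm', 70, 'deg', np.float64(20.0))
60 [0.541 0.045 0.077] ([0.0348, 0.0, 0.1194], [0.0, 0.1556, 0.0], 'mm', 62, 'deg', np.float64(28.0))
68 [0.541 0.04  0.083] ([0.0325, 0.0, 0.103], [0.0, 0.2, 0.0], 'mm', 54, 'deg', np.float64(36.0))
```

Run:
```python
from h import *
s=observe()
p1=lipto([.541,-.003,.09],27,0); print(p1[0],row(*p1,s))
s2=dict(position=p1[0],tool_rot=p1[1])
for z,t in((.06,29),(.042,31),(.04,35),(.038,39),(.038,43),(.038,47),(.038,51),(.038,55)): p=lipto([.541,-.003,z],t,0);print(t,p[0].round(3),row(*p,s2)[:2])
s2=dict(position=p[0],tool_rot=p[1])
for t in(60,65,70,75): p=lipto([.541,-.003,.04],t,0);print(t,p[0].round(3),row(*p,s2)[:2])
```

```text
[0.541      0.05614632 0.09286403] ([0.1276, 0.0823, 0.2098], [-0.0003, 0.0388, -0.0001], 'mm', 129, 'deg', np.float64(7.0))
29 [0.541 0.056 0.065] ([-0.0256, 0.0, 0.0497], [0.0, 0.0111, 0.0])
31 [0.541 0.056 0.049] ([-0.0405, 0.0, 0.0779], [0.0, 0.0222, 0.0])
35 [0.541 0.055 0.051] ([-0.0397, 0.0, 0.0736], [0.0, 0.0444, 0.0])
39 [0.541 0.054 0.053] ([-0.0395, 0.0, 0.0691], [0.0, 0.0667, 0.0])
43 [0.541 0.053 0.057] ([-0.038, 0.0, 0.061], [0.0, 0.0889, 0.0])
47 [0.541 0.052 0.061] ([-0.0371, 0.0, 0.0528], [0.0, 0.1111, 0.0])
51 [0.541 0.05  0.065] ([-0.0368, 0.0, 0.0445], [0.0, 0.1333, 0.0])
55 [0.541 0.048 0.068] ([-0.037, 0.0, 0.0363], [0.0, 0.1556, 0.0])
60 [0.541 0.045 0.075] ([0.0071, 0.0, -0.0119], [0.0, 0.0278, 0.0])
65 [0.541 0.042 0.079] ([0.0101, 0.0, -0.0218], [0.0, 0.0556, 0.0])
70 [0.541 0.038 0.082] ([0.0122, 0.0, -0.0319], [0.0, 0.0833, 0.0])
75 [0.541 0.034 0.086] ([0.0134, 0.0, -0.0422], [0.0, 0.1111, 0.0])
```

```bash
python3 -m handwheel '[[[0.003,0.002,0.005],[0,0.001,0]],[[0.01,0.007,0.017],[0,0.003,0]],[[0.024,0.016,0.04],[0,0.008,0]],[[0.043,0.028,0.07],[0,0.013,0]],[[0.064,0.041,0.105],[0,0.019,0]],[[0.085,0.054,0.14],[0,0.026,0]],[[0.104,0.066,0.17],[0,0.031,0]],[[0.118,0.075,0.193],[0,0.036,0]],[[0.125,0.081,0.206],[0,0.0385,0]],[[0.1276,0.0823,0.2098],[0,0.0388,0]]]'
python3 -m handwheel '[[[-0.004,0,0.008],[0,0.002,0]],[[-0.012,0,0.022],[0,0.006,0]],[[-0.02,0,0.039],[0,0.011,0]],[[-0.028,0,0.055],[0,0.016,0]],[[-0.036,0,0.068],[0,0.02,0]],[[-0.039,0,0.076],[0,0.022,0]],[[-0.0405,0,0.0779],[0,0.0222,0]],[[-0.0405,0,0.0779],[0,0.0222,0]]]'
python3 - <<'E'
from h import *
s=observe();print(s["q"].round(1),s["ft_force"].round(1))
im,d=get_image("scene");cv2.imwrite("pics/s2.png",cv2.resize(im[150:370,180:460,::-1],None,fx=2.8,fy=2.7))
s2=s
for z,t in((.04,35),(.038,39),(.038,43),(.038,47),(.038,51),(.038,55)): p=lipto([.541,-.003,z],t,0);print(t,p[0].round(3),row(*p,s2)[:2])
E
```

```text
time_s: 12.15
position: [0.5411, 0.0565, 0.0923]
tool_rot: [[-0.0, 1.0, -0.002], [0.891, 0.001, 0.454], [0.454, -0.002, -0.891]]
ft_force: [0.2, -0.3, -1.8]
grip_width: 0.0571
gripper_force: 53.5
time_s: 12.95
position: [0.5409, 0.0556, 0.0492]
tool_rot: [[0.0, 1.0, -0.001], [0.857, 0.001, 0.515], [0.515, -0.001, -0.857]]
ft_force: [-2.4, -1.2, 1.0]
grip_width: 0.0571
gripper_force: 53.9
[-20.5  36.1  91.1  31.3  68.1 -36.4] [-2.4 -1.2  1. ]
35 [0.541 0.055 0.051] ([0.0012, 0.0002, -0.0037], [-0.0004, 0.0223, -0.0])
39 [0.541 0.054 0.053] ([0.0018, 0.0002, -0.0081], [-0.0004, 0.0446, -0.0001])
43 [0.541 0.053 0.057] ([0.0038, 0.0002, -0.0162], [-0.0004, 0.0668, -0.0001])
47 [0.541 0.052 0.061] ([0.0053, 0.0002, -0.0243], [-0.0004, 0.089, -0.0001])
51 [0.541 0.05  0.065] ([0.0061, 0.0002, -0.0325], [-0.0004, 0.1112, -0.0001])
55 [0.541 0.048 0.068] ([0.0065, 0.0002, -0.0408], [-0.0004, 0.1335, -0.0001])
```

View pics/s2.png

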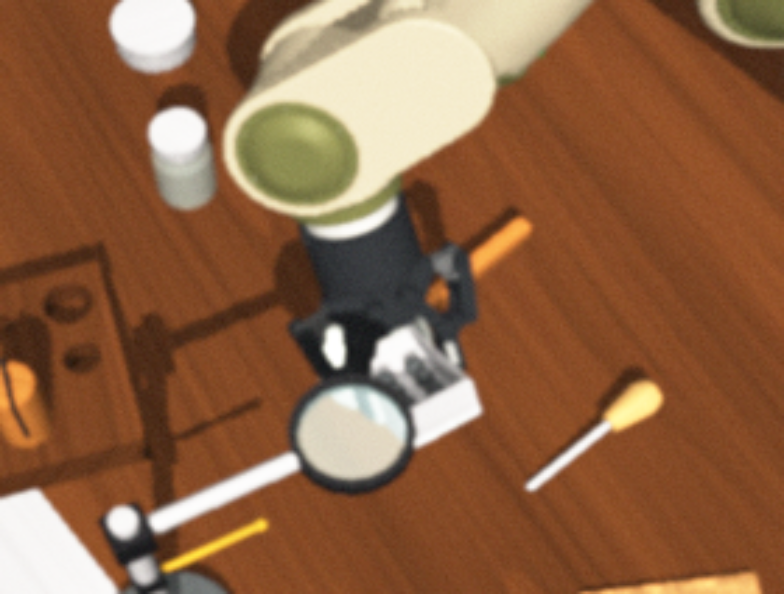

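The cup is over the pan, below and left of the lens in the scene view, with its beads inside at crop (425,370). I'll recheck the force before tilting further.

```bash
python3 -m handwheel '[[[0,0,0],[0,0,0]],[[0,0,0],[0,0,0]]]' | tail -3
python3 - <<'E'
from h import *
print(observe()["ft_force"],observe()["wrist_torque"])
s=observe();P=camera_params("wrist");im,d=get_image("wrist");cv2.imwrite("pics/w3.png",im[:,:,::-1])
X=cloud(P,d);
E
```

```text
ft_force: [-1.9, -0.0, 0.4]
grip_width: 0.0572
gripper_force: 53.8
[-1.86828893 -0.03660178  0.44648733] [-0.50721667  0.23549869  0.03251295]
```

View pics/w3.png

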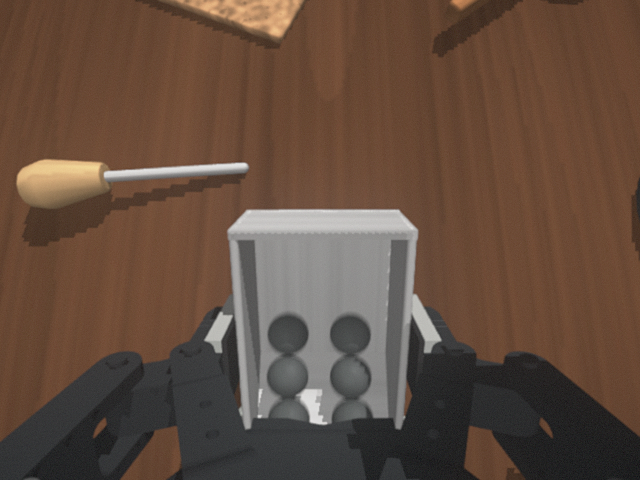

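```bash
python3 -m handwheel '[[[-0.005,0,-0.01],[0,0,0]],[[-0.0103,0,-0.0171],[0,0,0]],[[-0.0103,0,-0.0171],[0,0,0]],[[-0.0103,0,-0.0171],[0,0,0]]]'
python3 - <<'E'
from h import *
s=observe();print(s["ft_force"],s["wrist_torque"])
E
```

```text
time_s: 13.65
position: [0.5411, 0.0467, 0.0538]
tool_rot: [[0.0, 1.0, -0.001], [0.857, 0.0, 0.515], [0.515, -0.001, -0.857]]
ft_force: [0.5, 0.7, -1.3]
grip_width: 0.0571
gripper_force: 53.6
[ 0.49754758  0.73968772 -1.31777803] [-3.29769890e-01  5.51292506e-03 -1.09298644e-04]
```

Run:
```python
from h import *
s2=observe()
for z,t in((.052,33),(.055,35),(.056,38),(.054,41),(.052,44),(.05,47),(.048,50)): p=lipto([.541,-.006,z],t,0);print(t,p[0].round(3),row(*p,s2)[:2])
```

```text
33 [0.541 0.053 0.061] ([0.0174, -0.0001, -0.0065], [-0.0002, 0.0112, -0.0001])
35 [0.541 0.052 0.066] ([0.022, -0.0002, -0.0155], [-0.0002, 0.0223, -0.0001])
38 [0.541 0.052 0.07 ] ([0.025, -0.0002, -0.023], [-0.0002, 0.039, -0.0001])
41 [0.541 0.051 0.071] ([0.0246, -0.0002, -0.0256], [-0.0002, 0.0556, -0.0001])
44 [0.541 0.05  0.072] ([0.0239, -0.0002, -0.0282], [-0.0002, 0.0723, -0.0001])
47 [0.541 0.049 0.073] ([0.0229, -0.0002, -0.0309], [-0.0002, 0.089, -0.0001])
50 [0.541 0.047 0.074] ([0.0216, -0.0002, -0.0336], [-0.0002, 0.1056, -0.0001])
```

```bash
python3 -m handwheel '[[[0.008,0,-0.003],[0,0.005,0]],[[0.0174,0,-0.0065],[0,0.0112,0]],[[0.022,0,-0.0155],[0,0.0223,0]],[[0.024,0,-0.02],[0,0.031,0]],[[0.025,0,-0.023],[0,0.039,0]],[[0.025,0,-0.0243],[0,0.047,0]],[[0.0246,0,-0.0256],[0,0.0556,0]],[[0.0243,0,-0.027],[0,0.064,0]],[[0.0239,0,-0.0282],[0,0.0723,0]],[[0.0239,0,-0.0282],[0,0.0723,0]]]'
python3 -m handwheel '[[[0,0,0],[0,0,0]],[[0,0,0],[0,0,0]],[[0,0,0],[0,0,0]],[[0,0,0],[0,0,0]]]'
python3 - <<'E'
from h import *
s2=s=observe();print(s["q"].round(1))
im,d=get_image("wrist");cv2.imwrite("pics/w4.png",im[:,:,::-1])
for t in(47,51,55,60,66,72): p=lipto([.541,-.006,.05],t,0);print(t,p[0].round(3),row(*p,s2)[:2])
E
```

```text
time_s: 14.65
position: [0.541, 0.0495, 0.0716]
tool_rot: [[0.001, 1.0, -0.001], [0.718, -0.0, 0.696], [0.696, -0.002, -0.718]]
ft_force: [0.2, -0.5, -1.3]
grip_width: 0.0568
gripper_force: 53.6
time_s: 15.05
position: [0.541, 0.05, 0.0721]
tool_rot: [[-0.0, 1.0, -0.001], [0.719, 0.001, 0.695], [0.695, -0.001, -0.719]]
ft_force: [-0.2, -0.5, -1.1]
grip_width: 0.057
gripper_force: 53.7
[-25.6  37.9  89.9  39.7  78.2 -43.3]
47 [0.541 0.049 0.073] ([-0.001, -0.0, -0.0031], [-0.0003, 0.0167, 0.0])
51 [0.541 0.047 0.077] ([0.0017, -0.0, -0.0109], [-0.0004, 0.0389, 0.0])
55 [0.541 0.045 0.08 ] ([0.0039, -0.0, -0.0189], [-0.0004, 0.0612, -0.0])
60 [0.541 0.042 0.085] ([0.0058, -0.0, -0.0291], [-0.0004, 0.0889, -0.0])
66 [0.541 0.038 0.089] ([0.007, -0.0001, -0.0414], [-0.0004, 0.1223, -0.0])
72 [0.541 0.034 0.094] ([0.0068, -0.0001, -0.0538], [-0.0003, 0.1556, -0.0001])
```

View pics/w4.png

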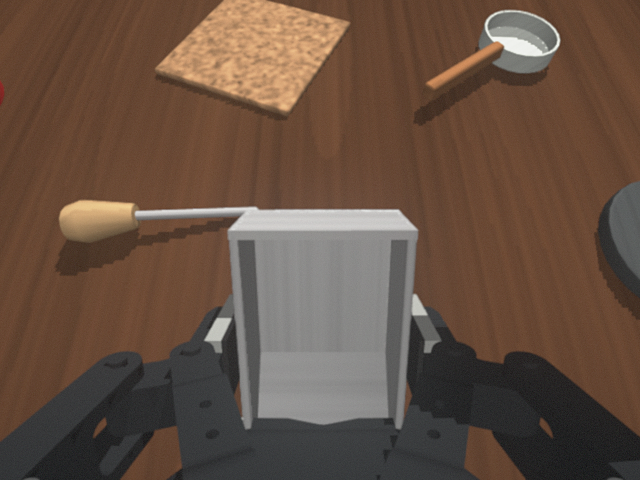

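The visible part of the cup is empty and the weight has dropped to about 1.2 N, which is the cup alone. I'll tilt a bit more to be sure it's clear, then lift away.

```bash
python3 -m handwheel '[[[0,0,-0.007],[0,0.025,0]],[[0.002,0,-0.013],[0,0.045,0]],[[0.004,0,-0.021],[0,0.067,0]],[[0.0058,0,-0.029],[0,0.0889,0]],[[0.0058,0,-0.029],[0,0.0889,0]],[[0.0058,0,-0.029],[0,0.0889,0]],[[0.015,0,-0.04],[0,0.08,0]],[[0.04,0,-0.065],[0,0.06,0]],[[0.07,0,-0.095],[0,0.03,0]],[[0.1,0,-0.125],[0,0,0]]]'
python3 - <<'E'
from h import *
s=observe();print(s["q"].round(1)); R=s["tool_rot"];print(row([.46,-.16,.18],yawrot(-20,15),s),row([.43,-.17,.10],yawrot(-20,0),dict(position=np.array([.46,-.16,.18]),tool_rot=yawrot(-20,15))))
E
```

```text
time_s: 16.1
position: [0.5411, 0.0426, 0.1534]
tool_rot: [[-0.0, 1.0, 0.0], [0.724, -0.0, 0.69], [0.69, 0.001, -0.724]]
ft_force: [-0.3, -0.4, -0.8]
grip_width: 0.0574
gripper_force: 53.7
[-26.2  31.2  85.6  38.3  86.9 -36.6]
([-0.2565, -0.162, -0.3182], [-0.0548, -0.1575, 0.0979], 'mm', 220, 'deg', np.float64(34.8)) ([-0.0794, -0.0495, 0.1444], [-0.0, -0.0833, -0.0], 'mm', 86, 'deg', np.float64(15.0))
```

Run:
```python
from h import *
s=observe(); A=(np.array([.43,-.20,.17]),yawrot(-45,0));B=(np.array([.41,-.235,.0035]),yawrot(-45,0))
print(row(*A,s),row(*B,dict(position=A[0],tool_rot=A[1])))
```

```text
([-0.3282, -0.222, -0.359], [-0.0949, -0.2297, 0.2376], 'mm', 267, 'deg', np.float64(61.9)) ([-0.0778, 0.0212, 0.333], [0.0, 0.0, 0.0], 'mm', 171, 'deg', np.float64(0.0))
```

```bash
python3 -m handwheel '[[[-0.03,-0.02,-0.036],[-0.0095,-0.023,0.024]],[[-0.08,-0.055,-0.09],[-0.024,-0.058,0.06]],[[-0.14,-0.095,-0.155],[-0.041,-0.1,0.103]],[[-0.2,-0.135,-0.22],[-0.058,-0.14,0.146]],[[-0.26,-0.175,-0.285],[-0.075,-0.182,0.188]],[[-0.3,-0.203,-0.33],[-0.087,-0.21,0.218]],[[-0.322,-0.218,-0.353],[-0.093,-0.226,0.233]],[[-0.3282,-0.222,-0.359],[-0.0949,-0.2297,0.2376]],[[-0.3282,-0.222,-0.359],[-0.0949,-0.2297,0.2376]],[[-0.3282,-0.222,-0.359],[-0.0949,-0.2297,0.2376]]]'
python3 - <<'E'
from h import *
s=observe();print(s["q"].round(1),row([.41,-.235,.03],yawrot(-45,0),s),row([.41,-.235,.0035],yawrot(-45,0),s))
im,d=get_image("top");cv2.imwrite("pics/t2.png",im[:,:,::-1])
im,d=get_image("scene");cv2.imwrite("pics/s3.png",im[:,:,::-1])
P=camera_params("scene");c=proj(P,[.539,-.013,.02])[0].astype(int);P2=camera_params("top");c2=proj(P2,[.539,-.013,.02])[0].astype(int)
a=cv2.resize(im[c[1]-50:c[1]+50,c[0]-60:c[0]+60,::-1],(600,500));t=cv2.imread("pics/t2.png")
cv2.imwrite("pics/s3c.png",a);print(c,c2)
for n,P,uv in(("top",P2,c2),):
    m,k=blob(t,lambda h,s,v:(s<70)&(v>120),tuple(c2)); k=cv2.convexHull(k)[:,0];print(m.sum(),circ(onz(P,k,.024)))
    m,k=blob(t,lambda h,s,v:(s>90)&(v>165)&(h<25),(334,248)); q=(onz(P,k,.028)[:,:2]*1000).astype(np.float32);r=cv2.minAreaRect(q);print(r)
E
```

```text
time_s: 17.1
position: [0.4304, -0.1997, 0.1677]
tool_rot: [[0.705, 0.709, 0.0], [0.709, -0.705, 0.006], [0.004, -0.004, -1.0]]
ft_force: [-0.0, -0.2, -1.2]
grip_width: 0.0572
gripper_force: 53.7
[-39.4  17.9  91.9   0.3  70.4   5.4] ([-0.0801, 0.022, 0.2749], [-0.0014, -0.0014, 0.0009], 'mm', 144, 'deg', np.float64(0.4)) ([-0.0804, 0.0222, 0.3279], [-0.0014, -0.0014, 0.0009], 'mm', 169, 'deg', np.float64(0.4))
[312 278] [325 209]
907 (array([ 0.53910097, -0.0125452 ]), np.float64(0.047017817422231246))
((435.79827880859375, -34.36491775512695), (118.47309875488281, 15.667464256286621), 12.103797912597656)
```

View pics/s3c.png

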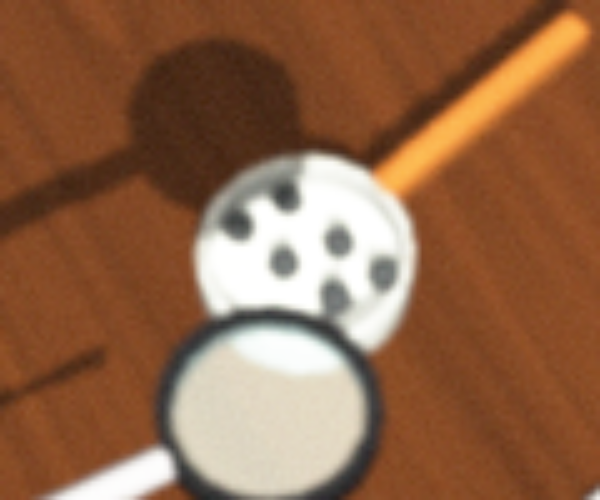

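All six beads are in the pan, at crop (285,195), (237,223), (338,240), (285,262), (383,272) and (335,298). The pan hasn't moved. Now I'll set the cup down.

```bash
python3 -m handwheel '[[[-0.01,0.003,0.04],[-0.0014,-0.0014,0.001]],[[-0.035,0.01,0.12],[-0.0014,-0.0014,0.001]],[[-0.06,0.017,0.2],[-0.0014,-0.0014,0.001]],[[-0.075,0.021,0.26],[-0.0014,-0.0014,0.001]],[[-0.0804,0.0222,0.3],[-0.0014,-0.0014,0.001]],[[-0.0804,0.0222,0.316],[-0.0014,-0.0014,0.001]],[[-0.0804,0.0222,0.323],[-0.0014,-0.0014,0.001]],[[-0.0804,0.0222,0.3275],[-0.0014,-0.0014,0.001]],[[-0.0804,0.0222,0.3275],[-0.0014,-0.0014,0.001]],[[-0.0804,0.0222,0.3275],[-0.0014,-0.0014,0.001]]]'
python3 - <<'E'
from h import *
s=observe();print(s["position"],s["ft_force"])
E
```

```text
time_s: 18.2
position: [0.4098, -0.2357, 0.0037]
tool_rot: [[0.709, 0.706, -0.001], [0.706, -0.709, -0.001], [-0.001, 0.0, -1.0]]
ft_force: [-0.0, 0.5, -1.5]
grip_width: 0.0573
gripper_force: 53.7
[ 0.40977474 -0.23573849  0.00370066] [-0.0074968   0.51070474 -1.49871548]
```

```bash
python3 -m handwheel '[[[0,0,0.0022],[0,0,0]],[[0,0,0.0022],[0,0,0]]]' | grep ft
python3 -m handwheel '[[[0,0,0],[0,0,0]],[[0,0,0],[0,0,0]],[[0,0,0],[0,0,0]],[[0,0,0],[0,0,0]],[[0,0,0],[0,0,0]],[[0,0,-0.02],[0,0,0]],[[0,0,-0.08],[0,0,0]],[[0,0,-0.16],[0,0,0]],[[0,0,-0.24],[0,0,0]],[[0,0,-0.28],[0,0,0]]]' 1
python3 - <<'E'
from h import *
s=observe();print(s["q"].round(1));A=(np.array([.4119,-.0397,.12]),yawrot(-77.9))
print(row(*A,s))
E
```

```text
ft_force: [-1.0, 0.8, 7.4]
time_s: 19.4
position: [0.4102, -0.2361, 0.1457]
tool_rot: [[0.709, 0.706, 0.002], [0.706, -0.709, -0.003], [-0.001, 0.004, -1.0]]
ft_force: [-0.2, -0.3, -1.0]
grip_width: 0.0853
gripper_force: 0.0
[-44.3  19.2  94.2  -0.1  66.3   0.9]
([0.2795, -0.2762, 0.0501], [0.0013, 0.0, 0.1821], 'mm', 198, 'deg', np.float64(32.8))
```

```bash
python3 -m handwheel '[[[0.07,-0.069,0],[0,0,0.045]],[[0.16,-0.158,0.02],[0,0,0.1]],[[0.24,-0.237,0.04],[0,0,0.15]],[[0.28,-0.276,0.05],[0,0,0.182]],[[0.28,-0.276,0.05],[0,0,0.182]],[[0.28,-0.276,0.05],[0,0,0.182]],[[0.28,-0.276,0.05],[0,0,0.182]],[[0.28,-0.276,0.05],[0,0,0.182]],[[0.28,-0.276,0.05],[0,0,0.182]]]'
python3 - <<'E'
from h import *
s=observe();P=camera_params("wrist");im,d=get_image("wrist");cv2.imwrite("pics/w5.png",im[:,:,::-1]);np.savez("pics/w5.npz",**P)
t=im[:,:,::-1].copy()
uv=proj(P,[.45,-.032,.028])[0].astype(int);print(uv)
m,k=blob(t,lambda h,s,v:(s>110)&(v>140)&(h<25),tuple(uv),5);print(m.sum())
q=onz(P,k,.028);q=q[k[:,1]<470]; r=cv2.minAreaRect((q[:,:2]*1000).astype(np.float32));print(r)
uv=proj(P,[.539,-.0127,.003])[0].astype(int);print(uv)
m,k=blob(t,lambda h,s,v:(s<60)&(v>60),tuple(uv),9);k=cv2.convexHull(k)[:,0];print(m.sum(),k.min(0),k.max(0),circ(onz(P,k,.024)))
im2,_=get_image("top");cv2.imwrite("pics/t3.png",im2[:,:,::-1])
print(row([.4119,-.0397,.005],yawrot(-77.9),s))
E
```

```text
time_s: 20.3
position: [0.4117, -0.04, 0.1171]
tool_rot: [[0.978, 0.209, -0.001], [0.209, -0.978, -0.0], [-0.001, -0.0, -1.0]]
ft_force: [-0.1, -0.1, -0.8]
grip_width: 0.0851
gripper_force: 0.0
[322 181]
4395
((436.67962646484375, -34.217803955078125), (119.98831939697266, 13.814933776855469), 12.07443904876709)
[322  26]
13809 [241   0] [403 109] (array([ 0.53732521, -0.01314947]), np.float64(0.04506080746195553))
([0.0008, -0.0005, 0.2242], [-0.0, 0.0004, -0.0003], 'mm', 112, 'deg', np.float64(0.1))
```

View pics/w5.png

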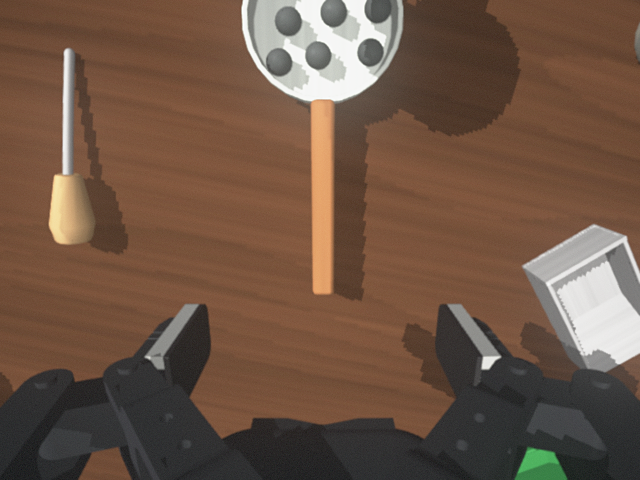

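The pan, at the top around (322,45), holds six beads. Its handle runs from (322,100) to (322,293), midway between the fingers, and the empty cup stands upright at right. Descending to grip.

```bash
python3 -m handwheel '[[[0.001,-0.001,0.05],[0,0,0]],[[0.001,-0.001,0.12],[0,0,0]],[[0.001,-0.001,0.17],[0,0,0]],[[0.001,-0.001,0.2],[0,0,0]],[[0.001,-0.001,0.215],[0,0,0]],[[0.001,-0.001,0.2235],[0,0,0]],[[0.001,-0.001,0.2235],[0,0,0]],[[0.001,-0.001,0.2235],[0,0,0]]]'
python3 -m handwheel '[[[0,0,0],[0,0,0]],[[0,0,0],[0,0,0]],[[0,0,0],[0,0,0]],[[0,0,0],[0,0,0]],[[0,0,0],[0,0,0]],[[0,0,0],[0,0,0]],[[0,0,0],[0,0,0]],[[0,0,0],[0,0,0]],[[0,0,0],[0,0,0]],[[0,0,0],[0,0,0]]]' 0 110
```

```text
time_s: 21.2
position: [0.4121, -0.0387, 0.0057]
tool_rot: [[0.978, 0.21, -0.001], [0.21, -0.978, -0.0], [-0.001, 0.0, -1.0]]
ft_force: [-0.2, 0.4, 0.9]
grip_width: 0.0854
gripper_force: 0.0
time_s: 22.2
position: [0.4118, -0.0385, 0.0052]
tool_rot: [[0.978, 0.21, -0.002], [0.21, -0.978, -0.0], [-0.002, -0.0, -1.0]]
ft_force: [-0.6, -0.6, 2.7]
grip_width: 0.012
gripper_force: 107.4
```

```bash
python3 -m handwheel '[[[0,0,-0.005],[0,0,0]],[[0,0,-0.015],[0,0,0]],[[0,0,-0.03],[0,0,0]],[[0,0,-0.05],[0,0,0]],[[0,0,-0.07],[0,0,0]],[[0,0,-0.085],[0,0,0]],[[0,0,-0.095],[0,0,0]],[[0,0,-0.1],[0,0,0]],[[0,0,-0.1],[0,0,0]],[[0,0,-0.1],[0,0,0]]]'
python3 - <<'E'
from h import *
s=observe();P=camera_params("wrist");im,d=get_image("wrist");np.savez("pics/w6.npz",d=d,**P);t=im[:,:,::-1].copy();cv2.imwrite("pics/w6.png",t)
print(s["ft_force"],s["wrist_torque"],s["position"])
T=s["position"];R=s["tool_rot"]
X=cloud(P,d)
hsv=cv2.cvtColor(t,cv2.COLOR_BGR2HSV)
L=(X-T)@R
mk=(hsv[...,1]<60)&(L[...,2]>-.04)&(L[...,2]<.03)&(L[...,0]>.06)&(abs(L[...,1])<.06)
for r in range(0,130,10):
    k=mk[r]; 
    if k.any(): u=np.nonzero(k)[0];print(r,u.min(),u.max(),L[r,u.min()].round(4),L[r,u.max()].round(4))
# handle top heights along the handle
hm=(hsv[...,1]>110)&(hsv[...,2]>140)&(hsv[...,0]<25)&(abs(L[...,1])<.02)&(L[...,0]>-.03)&(L[...,0]<.09)&(L[...,2]<0.02)
q=L[hm];print(len(q)); A=np.c_[q[:,:2],np.ones(len(q))];f=np.linalg.lstsq(A,q[:,2],rcond=None)[0];print("handle slope",f)
E
```

```text
time_s: 23.2
position: [0.4116, -0.0384, 0.0549]
tool_rot: [[0.978, 0.21, -0.002], [0.21, -0.978, 0.0], [-0.002, -0.001, -1.0]]
ft_force: [0.4, 0.2, -2.1]
grip_width: 0.0118
gripper_force: 107.4
[ 0.35396233  0.19135086 -2.11990813] [-0.07194687  0.2565705   0.04537774] [ 0.41162213 -0.03841425  0.05493864]
0 192 456 [ 0.1072 -0.0381 -0.0185] [ 0.107  0.039 -0.019]
10 198 450 [ 0.1046 -0.0366 -0.0179] [ 0.1043  0.0375 -0.0189]
20 205 443 [ 0.102  -0.035  -0.0168] [ 0.1015  0.0356 -0.0188]
30 215 433 [ 0.0988 -0.0317 -0.0185] [ 0.0987  0.0328 -0.0187]
40 223 425 [ 0.0963 -0.0298 -0.0169] [ 0.0961  0.0308 -0.0178]
50 235 413 [ 0.0954 -0.0286 -0.006 ] [ 0.0951  0.0295 -0.0076]
60 247 401 [ 0.093  -0.0256 -0.0015] [ 0.093   0.0269 -0.0012]
70 262 386 [ 0.09   -0.0209  0.0003] [ 0.0898  0.022  -0.0007]
80 283 366 [ 0.0869 -0.0139  0.0031] [0.087  0.0156 0.0039]
12971
handle slope [-0.01393865 -0.02722688 -0.02297127]
```

Run:
```python
from h import *
s=observe();R=yawrot(-77.9);off=np.array([.1303,.0005,0])
A=(np.array([.4118,-.0384,.1313]),R);B=(np.array([.6315,.122,.1313])-R@off,R)
print(row(*A,s),row(*B,dict(position=A[0],tool_rot=R)),B[0])
```

```text
([0.0, -0.0, -0.1528], [-0.0002, 0.0007, -0.0], 'mm', 76, 'deg', np.float64(0.1)) ([0.2363, -0.2226, 0.0], [0.0, 0.0, 0.0], 'mm', 162, 'deg', np.float64(0.0)) [0.50399003 0.09517559 0.1313    ]
```

```bash
python3 -m handwheel '[[[0,0,-0.006],[0,0.0007,0]],[[0,0,-0.02],[0,0.0007,0]],[[0,0,-0.04],[0,0.0007,0]],[[0,0,-0.065],[0,0.0007,0]],[[0,0,-0.09],[0,0.0007,0]],[[0,0,-0.115],[0,0.0007,0]],[[0,0,-0.135],[0,0.0007,0]],[[0,0,-0.147],[0,0.0007,0]],[[0,0,-0.152],[0,0.0007,0]],[[0,0,-0.1528],[0,0.0007,0]]]'
python3 -m handwheel '[[[0.002,-0.003,0],[0,0,0]],[[0.007,-0.01,0],[0,0,0]],[[0.015,-0.022,0],[0,0,0]],[[0.026,-0.039,0],[0,0,0]],[[0.04,-0.06,0],[0,0,0]],[[0.056,-0.084,0],[0,0,0]],[[0.074,-0.108,0],[0,0,0]],[[0.092,-0.132,0],[0,0,0]],[[0.111,-0.154,0],[0,0,0]],[[0.13,-0.174,0],[0,0,0]]]'
python3 -m handwheel '[[[0.019,-0.016,0],[0,0,0]],[[0.037,-0.028,0],[0,0,0]],[[0.054,-0.037,0],[0,0,0]],[[0.07,-0.043,0],[0,0,0]],[[0.084,-0.047,0],[0,0,0]],[[0.095,-0.0486,0],[0,0,0]],[[0.102,-0.0486,0],[0,0,0]],[[0.106,-0.0486,0],[0,0,0]],[[0.1063,-0.0486,0],[0,0,0]],[[0.1063,-0.0486,0],[0,0,0]]]'
python3 - <<'E'
from h import *
s=observe();print(s["time_s"],s["position"],s["ft_force"],s["q"].round(1),s["position"]+s["tool_rot"]@[.1303,.0005,0])
P=camera_params("scene");im,_=get_image("scene");cv2.imwrite("pics/s4.png",im[:,:,::-1])
P=camera_params("wrist");im,d=get_image("wrist");t=im[:,:,::-1].copy();cv2.imwrite("pics/w7.png",t)
T=s["position"];R=s["tool_rot"];X=cloud(P,d);L=(X-T)@R;np.savez("pics/w7.npz",d=d,**P)
h=proj(P,[.6315,.122,.150]);print(h)
c=cv2.imread("pics/s4.png")[220:420,180:420];cv2.imwrite("pics/vw.png",np.hstack([cv2.resize(t,(400,300)),cv2.resize(c,(360,300))]))
E
```

```text
time_s: 24.25
position: [0.4118, -0.0384, 0.1317]
tool_rot: [[0.978, 0.21, 0.001], [0.21, -0.978, 0.0], [0.001, -0.0, -1.0]]
ft_force: [-1.3, 0.2, -2.9]
grip_width: 0.0118
gripper_force: 107.5
time_s: 25.25
position: [0.4575, 0.0616, 0.1315]
tool_rot: [[0.978, 0.21, 0.0], [0.21, -0.978, 0.001], [0.0, -0.001, -1.0]]
ft_force: [-0.4, -0.4, -2.1]
grip_width: 0.0119
gripper_force: 107.5
time_s: 26.25
position: [0.5039, 0.095, 0.1316]
tool_rot: [[0.978, 0.209, 0.0], [0.209, -0.978, 0.0], [0.0, -0.0, -1.0]]
ft_force: [1.4, 1.2, -2.0]
grip_width: 0.0121
gripper_force: 107.5
26.25 [0.50394993 0.09500493 0.13163329] [ 1.37658774  1.19100271 -2.0493911 ] [-2.6 23.8 89.3  0.  66.9 75.3] [0.63146605 0.12180002 0.13167809]
[[323.10810651 -90.19962351]]
```

View pics/vw.png

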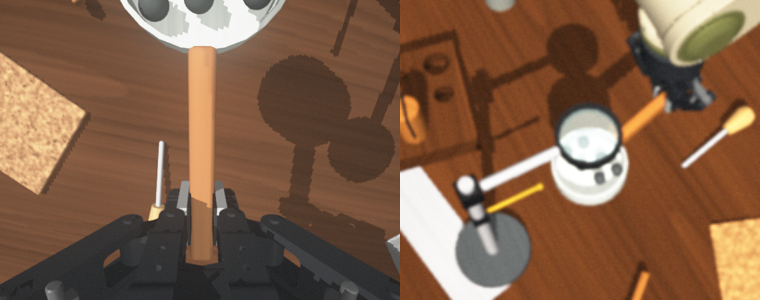

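The pan sits level under the lens. In the right panel the rim is centred near (588,165) below the lens at (588,135), and the pointer ball at (543,187) is clear. Holding for 3 s.

```bash
for i in 1 2 3; do python3 -m handwheel '[[[0,0,0],[0,0,0]],[[0,0,0],[0,0,0]],[[0,0,0],[0,0,0]],[[0,0,0],[0,0,0]],[[0,0,0],[0,0,0]],[[0,0,0],[0,0,0]],[[0,0,0],[0,0,0]],[[0,0,0],[0,0,0]],[[0,0,0],[0,0,0]],[[0,0,0],[0,0,0]]]' | grep -E 'time|pos|ft'; done
python3 - <<'E'
from h import *
s=observe();R=s["tool_rot"];off=np.array([.1303,.0005,0])
P=camera_params("wrist");im,d=get_image("wrist");X=(cloud(P,d)-s["position"])@R;hsv=cv2.cvtColor(im,cv2.COLOR_RGB2HSV)
mk=(hsv[...,1]<60)&(X[...,2]>-.04)&(X[...,2]<.03)&(X[...,0]>.06)&(abs(X[...,1])<.06)
for r in(0,10,20,30):
    u=np.nonzero(mk[r])[0];print(X[r,u.min()].round(4),X[r,u.max()].round(4))
# pad: centre .482,.316 ; choose yaw of pan 12 -> and 25
Rk=Ro.from_euler('z',20,degrees=True).as_matrix()@yawrot(-77.9)
for RR in(yawrot(-77.9),):
    B=np.array([.482,.316,0])-RR@off;print(B,np.hypot(*B[:2]))
    print(row([.44,.10,.15],RR,s)); print(row([B[0],B[1],.06],RR,dict(position=np.array([.44,.10,.15]),tool_rot=RR)))
E
```

```text
time_s: 27.35
position: [0.5041, 0.0951, 0.1317]
ft_force: [0.5, 0.3, -2.3]
time_s: 28.35
position: [0.5041, 0.0951, 0.1316]
ft_force: [-1.1, 0.8, -1.8]
time_s: 29.35
position: [0.5041, 0.0951, 0.1317]
ft_force: [0.2, 0.7, -1.8]
[ 0.1071 -0.038  -0.0188] [ 0.1071  0.0392 -0.0186]
[ 0.1045 -0.0365 -0.0182] [ 0.1042  0.0373 -0.0194]
[ 0.1015 -0.0341 -0.0189] [ 0.1017  0.0357 -0.0184]
[ 0.0993 -0.0323 -0.0164] [ 0.0987  0.0327 -0.019 ]
[0.35449003 0.28917559 0.        ] 0.45747754961870246
([-0.1232, -0.0364, -0.0367], [-0.0001, -0.0002, 0.0], 'mm', 67, 'deg', np.float64(0.0))
([-0.0879, -0.4058, 0.18], [0.0, 0.0, 0.0], 'mm', 226, 'deg', np.float64(0.0))
```

```bash
python3 -m handwheel '[[[-0.003,0,0],[0,0,0]],[[-0.01,-0.001,0],[0,0,0]],[[-0.022,-0.004,0],[0,0,0]],[[-0.038,-0.008,0],[0,0,0]],[[-0.058,-0.013,0],[0,0,0]],[[-0.078,-0.019,0],[0,0,0]],[[-0.096,-0.026,0],[0,0,0]],[[-0.11,-0.032,0],[0,0,0]],[[-0.119,-0.035,0],[0,0,0]],[[-0.1232,-0.0364,0],[0,0,0]]]'
python3 -m handwheel '[[[-0.001,-0.006,0],[0,0,0]],[[-0.004,-0.02,0],[0,0,0]],[[-0.009,-0.042,0],[0,0,0]],[[-0.016,-0.072,0],[0,0,0]],[[-0.024,-0.108,0],[0,0,0]],[[-0.032,-0.148,0],[0,0,0]],[[-0.041,-0.19,0],[0,0,0]],[[-0.05,-0.232,0.005],[0,0,0]],[[-0.059,-0.272,0.015],[0,0,0]],[[-0.067,-0.309,0.028],[0,0,0]]]'
python3 -m handwheel '[[[-0.007,-0.034,0.015],[0,0,0]],[[-0.013,-0.059,0.03],[0,0,0]],[[-0.017,-0.078,0.045],[0,0,0]],[[-0.02,-0.09,0.06],[0,0,0]],[[-0.021,-0.096,0.073],[0,0,0]],[[-0.021,-0.097,0.083],[0,0,0]],[[-0.021,-0.097,0.088],[0,0,0]],[[-0.021,-0.097,0.09],[0,0,0]],[[-0.021,-0.097,0.09],[0,0,0]],[[-0.021,-0.097,0.09],[0,0,0]]]'
python3 - <<'E'
from h import *
s=observe();R=yawrot(-77.9);B=np.array([.482,.316,.0112])-R@[.1303,.0005,0]
print(s["position"],row(B,R,s))
P=camera_params("wrist");im,d=get_image("wrist");t=im[:,:,::-1].copy();cv2.imwrite("pics/w8.png",t)
E
```

```text
time_s: 30.4
position: [0.4397, 0.1001, 0.1317]
tool_rot: [[0.978, 0.21, 0.001], [0.21, -0.978, 0.0], [0.001, -0.0, -1.0]]
ft_force: [-0.2, 0.4, -2.7]
grip_width: 0.0119
gripper_force: 107.5
time_s: 31.4
position: [0.3741, 0.2456, 0.1176]
tool_rot: [[0.978, 0.21, 0.001], [0.21, -0.978, 0.001], [0.001, -0.001, -1.0]]
ft_force: [-1.2, 0.6, -1.4]
grip_width: 0.0117
gripper_force: 107.5
time_s: 32.4
position: [0.3547, 0.2892, 0.0729]
tool_rot: [[0.978, 0.209, 0.001], [0.209, -0.978, 0.001], [0.001, -0.0, -1.0]]
ft_force: [0.3, 0.1, -1.4]
grip_width: 0.0119
gripper_force: 107.5
[0.3547222  0.289209   0.07289012] ([-0.0006, 0.0, 0.1234], [-0.0002, -0.0003, -0.0001], 'mm', 62, 'deg', np.float64(0.1))
```

```bash
python3 -m handwheel '[[[0,0,0.015],[0,0,0]],[[0,0,0.04],[0,0,0]],[[0,0,0.07],[0,0,0]],[[0,0,0.095],[0,0,0]],[[0,0,0.11],[0,0,0]],[[0,0,0.117],[0,0,0]],[[0,0,0.1205],[0,0,0]],[[0,0,0.1225],[0,0,0]],[[0,0,0.1234],[0,0,0]],[[0,0,0.1234],[0,0,0]]]'
python3 -m handwheel '[[[0,0,0],[0,0,0]],[[0,0,0],[0,0,0]]]' | grep -E "pos|ft"
```

```text
time_s: 33.45
position: [0.3547, 0.2894, 0.0113]
tool_rot: [[0.978, 0.21, 0.001], [0.21, -0.978, 0.001], [0.001, -0.001, -1.0]]
ft_force: [-0.4, -0.6, 0.6]
grip_width: 0.0117
gripper_force: 107.9
position: [0.3546, 0.2894, 0.0112]
ft_force: [-1.1, 0.1, 1.3]
```

```bash
python3 -m handwheel '[[[0,0,0],[0,0,0]],[[0,0,0],[0,0,0]],[[0,0,0],[0,0,0]],[[0,0,0],[0,0,0]],[[0,0,0],[0,0,0]],[[0,0,0],[0,0,0]],[[0,0,-0.01],[0,0,0]],[[0,0,-0.04],[0,0,0]],[[0,0,-0.09],[0,0,0]],[[0,0,-0.16],[0,0,0]]]' 1
python3 -m handwheel '[[[-0.02,0,-0.05],[0,0,0]],[[-0.06,0,-0.1],[0,0,0]],[[-0.1,0,-0.13],[0,0,0]],[[-0.1,0,-0.13],[0,0,0]],[[-0.1,0,-0.13],[0,0,0]],[[-0.1,0,-0.13],[0,0,0]]]' | grep pos
python3 - <<'E'
from h import *
P=camera_params("top");im,_=get_image("top");t=im[:,:,::-1].copy();cv2.imwrite("pics/t4.png",t)
P2=camera_params("scene");im,_=get_image("scene");s=im[:,:,::-1].copy();cv2.imwrite("pics/s5.png",s)
m,k=blob(t,lambda h,s,v:(s<60)&(v>140),(210,228));k=cv2.convexHull(k)[:,0];print(m.sum(),circ(onz(P,k,.03)))
c=proj(P2,[.482,.316,.03])[0].astype(int);print(c)
a=cv2.resize(s[c[1]-60:c[1]+60,c[0]-60:c[0]+60],(400,400));b=cv2.resize(t[140:320,170:470],(400,240));b=cv2.copyMakeBorder(b,0,160,0,0,cv2.BORDER_CONSTANT)
cv2.imwrite("pics/fin.png",np.hstack([a,b]))
E
```

```text
time_s: 34.65
position: [0.3538, 0.2889, 0.0913]
tool_rot: [[0.978, 0.209, -0.002], [0.209, -0.978, -0.001], [-0.002, 0.0, -1.0]]
ft_force: [-0.6, 0.6, 1.3]
grip_width: 0.0854
gripper_force: 0.0
position: [0.3061, 0.2788, 0.1554]
876 (array([0.48258281, 0.31483793]), np.float64(0.04690917308648046))
[425 394]
```

View pics/fin.png

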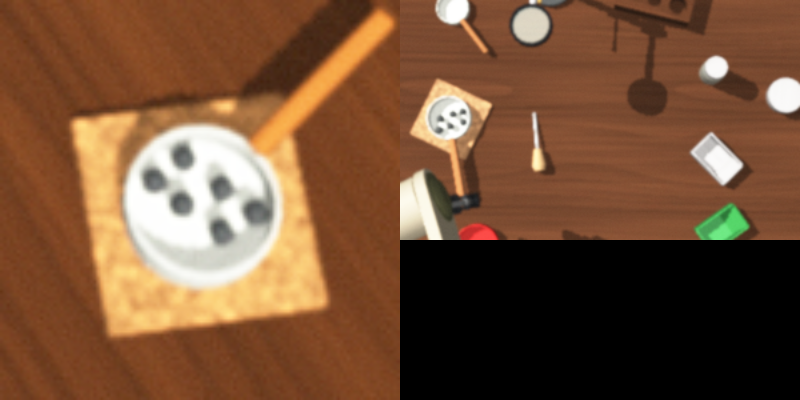

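The left panel shows the pan centred on the pad at about (203,205), holding six beads. The right panel shows the cup empty and upright at (718,158), and the bystanders where they were.

```bash
python3 -c "
from rig import *
print(close_job())"
```

```text
the job is handed in; nothing more can be done
None
```

The job is handed in: all six beads are in the pan, which was held under the lens for 3 s and then set down centred on the pad within about 1 mm, the empty cup is upright on the bench, the bystanders were not moved, and the only unexpected contact was a brief touch of about 2–3 N (source not identified) while lowering the cup to pour.

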